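# Lower the clothes airer with the hold-to-run dial

## Robot

A 6-joint arm with a two-finger parallel gripper is mounted at the origin on the work surface. World frame = base frame: x ahead of the robot, y to its left, z up, the work surface at z = 0. Lengths are in m, angles in degrees, forces in N, time in s.
With the tool pointing down it reaches from about 0.4 to 0.825 m from the base axis. Payload 7 kg.
Tool frame: the origin (TCP) lies at the very end of the fingers, on their centre line; the grasp point (between the pads) lies 19 mm behind it (ctrl.hold_point_z is the distance from the TCP to the grasp point, in m); z points along the fingers, y is the line along which they close (so a half turn about z gives the same grasp; the last joint's range is limited). The gripper opens to 88 mm and grips with 3 to 60 N. Pads are 19 mm wide; open, the fingers measure 130 mm over their backs; the gripper's body (78 mm by 193 mm) begins 47 mm behind the grasp point.
Start: joints at [-55.113, 20.546, 0.682, 0, -70.136, -16.507], TCP at [0.213, -0.641, 0.227] pointing down, gripper open.
Joint ranges: [-176.03, 176.03], [-82.01, 121.73], [-58.28, 71.71], [-173.87, 95.51], [-174.79, -0.11], [-173.66, 173.66]. Speed limits (degrees/s): [136.94, 136.94, 172.46, 180, 180, 180].

## Interface

Orientations are given as [roll, pitch, yaw] about the fixed x, y, z axes, in that order (R = Rz(yaw) Ry(pitch) Rx(roll)).
In Python, from plant import sensors, viewer, workorder, ctrl gives the robot as it stands.
- The arm moves only by the shell command python3 -m pendant 'ROWS'. ROWS is JSON, a list of rows, each a list of 3 entries, a list of its own where there are three numbers: the opening, from -1 (shut) to 1 (fully open), so that 0 is half open, then the shift along the tool's x, y, z in m, then the turn, a rotation vector about the tool's x, y, z in degrees. A call has 1 to 10 rows; each row is the pose to reach, as a shift and turn from the pose commanded when the call began, along the tool's axes at that moment; what a row does not reach only later rows make up. A row lasts 1/12 s, in which the tool goes at most 41.7 mm and 7.16 degrees, less where a joint would pass 70% of its speed; a pose out of reach is approached as far as the arm can. A call with a gripper value outside its range is refused whole. The fingers move at their own pace and stop on an object; the grip force is fixed at half the most. Time passes only in rows, so rows that repeat a pose let the fingers close. It gives the time, the measured TCP pose, the force, the opening and the grip force at its end, in the units of the state.
- sensors.get_obs(): the state, without advancing time (a new reading comes with each control period).
- viewer.snapshot(name): name is "scene" or "top"; returns the picture (400x640x3 uint8, red, green, blue); there is no depth.
- viewer.camera_params(name): a dict with "fx", "fy", "cx", "cy" (pixels), "extrinsics" (4x4, takes a point from world to camera coordinates). Camera axes: x right, y up, looking along -z (the intrinsics and any distortion apply to the point x, -y, -z); pixel columns grow to the right and rows downward; lengths in m; the calibration is good to about 2 mm. A picture is of the moment at which its call begins. camera_params takes no time and is no camera call.
- workorder.close_job(): hands the job in; it is judged then, once.
The state is a dict: "clock": time; "joint_pos": joint angles; "qvel": joint speeds; "tau": joint torques, N m; "tool_pos": TCP position; "orientation": TCP orientation; "force": force on the tool from outside, world axes, zero at the start; "moment": the same for the moment, N m; "opening": finger opening in m; "gripper_force": force on a finger pad.
Only numpy, scipy, OpenCV 4.12 (cv2) and the standard library are available. Lean on these libraries where they do the work, as an engineer would, in place of code of your own. Each camera call takes 0.05 s, during which the arm holds its last target. There are 200 camera calls.

## Task

Bring down the clothes airer from its controls on the laundry shelf: first swing the height lever until it points at the marker tab on its box and leave it there, then turn the spring-return dial clockwise past its first two clicks to the third and keep it there. Finish while still holding the dial at the third click, because it springs back when let go; leave the marker tab and everything else on the shelf where it is.

Things in the scene. Friction and masses are not known exactly. Their poses are not given: they have to be found in the camera images.
- lever_unit: height selector: white plastic box 175 mm (x) by 210 mm (y), 45 mm high, fixed to the shelf, with a steel lever on top. Origin: on the shelf straight below the lever's vertical pivot; the box runs from 135 mm on its own -x side to 40 mm on its +x side, and 105 mm to each side in y. z up.
- lever (a joint): angle of the lever about the vertical pivot, rad, counter-clockwise seen from above positive; at 0 the lever points along the box's own -x. Range -0.9 to 0.9. Friction only, about 0.09 N m: it stays where it is left.
- lever_knob (a point): centre of the top of the lever's upright black round knob (22 mm across, 40 mm tall, its top 99 mm and its foot 59 mm above the shelf, 72 mm from the pivot). The flat steel lever below it (12 mm wide, top 59 mm above the shelf) ends in a point 89 mm from the pivot. This point's x axis runs from the lever's point towards the pivot.
- marker (a joint): angle of the marker tab, same pivot, zero and sense as lever; the lever points at the marker when both angles are equal. Set beforehand, stiff, not to be moved.
- marker_tip (a point): inner point of the marker tab: a dark steel tab 14 mm wide lying on the box outside the lever's point, 90 to 115 mm from the pivot, its top 53 mm above the shelf. This point's x axis runs from the tab towards the pivot.
- dial_unit: hold-to-run switch: white plastic box 130 x 130 mm, 55 mm high, fixed to the shelf, with a black spring-return dial on top. Origin: on the shelf straight below the dial's vertical axis; z up. Four ribs beside the dial (short, longer, longer, longest) mark rest and the three clicks. The two boxes may change places, left and right.
- dial (a joint): angle of the dial from rest, rad, grows clockwise seen from above. Rest 0, clicks at 0.4, 0.8 and 1.2 (the third), hard stop at 1.30. The return spring takes 0.03 N m at rest rising to about 0.075 N m at the third click (the clicks add or take up to about 0.022 N m on the way between them), and it turns the dial all the way back from any click when let go.
- dial_grip (a point): centre of the top of the upright grip bar across the dial: 60 mm long (its own x axis), 14 mm thick (y), 34 mm tall, foot 66 mm and top 100 mm above the shelf. At rest the bar lies along the box's own x axis; its white line is at the +x end and points at the ribs. It turns with the dial.
- peg_a: wooden clothes peg between the two control boxes, 74 x 13 x 11 mm, lying; origin: centre of its underside
- peg_b: second wooden clothes peg, same size, lying in the same gap nearer the robot; origin: centre of its underside
- basket: blue plastic peg basket with pegs, 120 x 200 mm, 87 mm high, at the far side on the right; origin: centre of its underside
- detergent: closed green detergent bottle, 84 mm across, 220 mm tall, on the left; origin: centre of its underside
- brush: yellow scrub brush with a hoop handle, 150 x 58 mm, 74 mm high, lying at the far side, to the left of the basket; origin: centre of its underside
- soap_dish: white soap dish with soap bar, 85 x 120 x 28 mm, right of the boxes, nearer the robot; origin: centre of its underside
- scoop_cup: white plastic powder cup, 70 mm across, 75 mm high, left of the boxes; origin: centre of its underside
Things that resemble listed ones, but are neither listed nor needed, are in the scene too. Leave any blue or yellow look-alike of the dial_unit alone.

How it is judged:
By the outcome, as a careful person would: the job done as asked, in the order asked, and still so for the second after the job is handed in, while the arm keeps its last pose, push and grip.
It also fails if it takes over 51 s, if anything falls off the work surface, if the arm or the gripper's body presses on something with over 40 N, if the wrist force passes 120 N, or if a joint passes its speed limit or range.

## Working session

There is one attempt and no reset: what is moved stays moved. The work goes in short steps, Python scripts to look and compute and a shell command to move; the robot and the scene stay as the last step left them, time stands still between calls to the robot, and variables do not carry over. Pictures are saved under pics/ and viewed, at most 10 in all, crops included, and the job is handed in when it is done.

```bash
mkdir -p pics
python3 - <<'E'
from plant import sensors, viewer, ctrl
import cv2
for n in("scene","top"):
    cv2.imwrite(f"pics/{n}0.png",viewer.snapshot(n)[:,:,::-1]); p=viewer.camera_params(n); print(n,p)
o=sensors.get_obs(); print(o, ctrl.hold_point_z)
E
```

```text
scene {'fx': 474.0295417769723, 'fy': 474.0295417769723, 'cx': 317.65389399291155, 'cy': 194.30575717822376, 'extrinsics': array([[-0.30643063,  0.9518334 ,  0.01065144,  0.16383173],
       [-0.81911989, -0.26937249,  0.5064396 ,  0.38462794],
       [ 0.48491533,  0.1464638 ,  0.86220965, -1.6410742 ],
       [ 0.        ,  0.        ,  0.        ,  1.        ]])}
top {'fx': 412.96135713079155, 'fy': 412.96135713079155, 'cx': 323.34506531733933, 'cy': 201.5687460836733, 'extrinsics': array([[ 0.11376143, -0.99350031,  0.00393237, -0.05167462],
       [ 0.97238594,  0.11215379,  0.20466341, -0.53813655],
       [-0.20377419, -0.01945902,  0.97882451, -1.15961871],
       [ 0.        ,  0.        ,  0.        ,  1.        ]])}
{'clock': 0.1, 'joint_pos': array([-5.51129689e+01,  2.05869188e+01,  6.38192309e-01, -1.80646275e-02,
       -7.01366629e+01, -1.65063924e+01]), 'qvel': array([-0.02120441, -0.01746237,  0.04064897,  0.12945747,  0.00766756,
       -0.07658323]), 'tau': array([-1.48158804e-03, -5.84162915e+01,  2.93754637e+01,  7.01547280e+00,
        1.02365695e-02, -5.48153241e-05]), 'tool_pos': array([ 0.21267072, -0.64014543,  0.2257137 ]), 'orientation': array([ 1.79913304e+02, -7.98037033e-03, -1.61625506e+02]), 'force': array([-0.27106685,  0.00687596, -0.52427164]), 'moment': array([-0.00273557,  0.01602534, -0.03700335]), 'gripper_force': 0.0, 'opening': 0.08776999512118688} 0.0188
```

View pics/scene0.png

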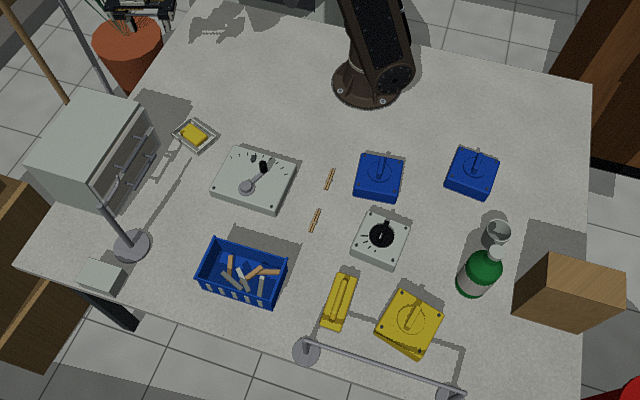

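View pics/top0.png

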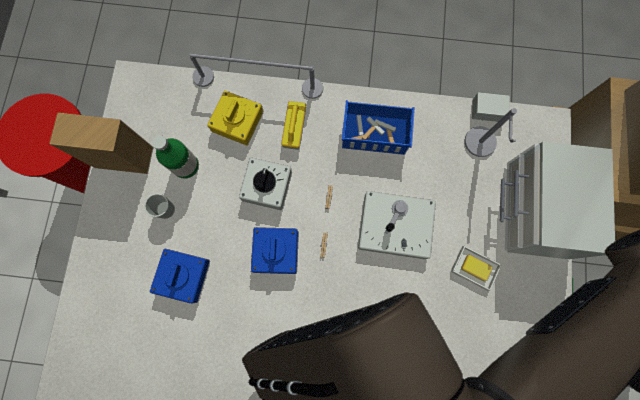

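The boxes are visible: in the top view the lever unit is around (397,223), with its pivot near (400,208), and the dial is around (265,181). In the scene view they are around (253,178) and (381,237). I'll zoom in on both.

Run:
```python
import cv2,numpy as np
t=cv2.imread("pics/top0.png");s=cv2.imread("pics/scene0.png")
f=lambda i,x,y,w=100,h=75:cv2.resize(i[y:y+h,x:x+w],(400,300),interpolation=cv2.INTER_CUBIC)
cv2.imwrite("pics/z.png",np.vstack([np.hstack([f(t,350,186),f(t,220,148)]),np.hstack([f(s,205,140),f(s,335,200)])]))
```

```text
(no output)
```

View pics/z.png

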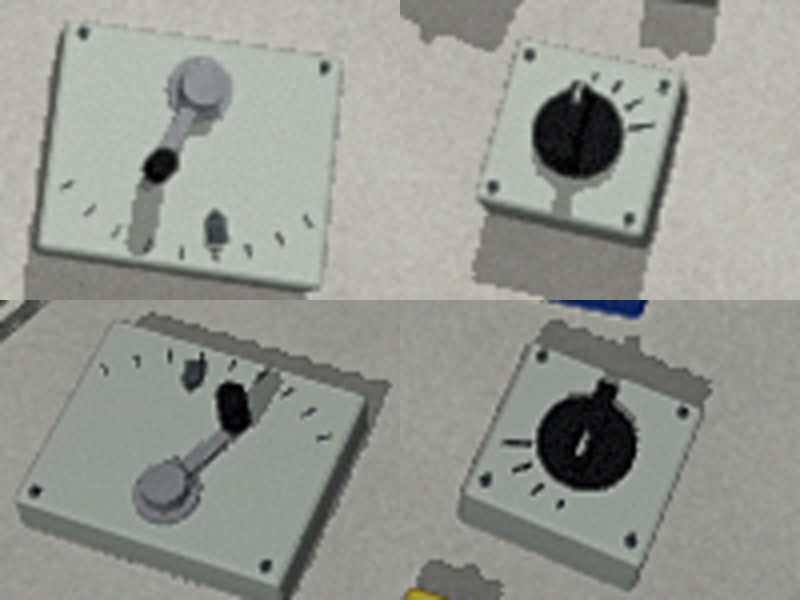

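The zoom shows the lever swung to the left of the marker (top view, knob about (389,227), marker inner point about (403.5,239)). The dial's white line is at its far end, about (364,171), and the ribs run clockwise from there. Next I'll compute positions.

```bash
cat > h.py <<'E'
import numpy as np, cv2
from plant import viewer
P={n:viewer.camera_params(n) for n in("scene","top")}
def ray(n,u,v):
    p=P[n];E=p["extrinsics"];R=E[:3,:3];d=R.T@np.array([(u-p["cx"])/p["fx"],-(v-p["cy"])/p["fy"],-1]);return -R.T@E[:3,3],d
def plane(n,u,v,z):
    c,d=ray(n,u,v);return (c+d*(z-c[2])/d[2])[:2]
E
python3 - <<'E'
from h import *
np.set_printoptions(precision=4,suppress=True)
A={}
def q(l,n,x,y,z):
    ox,oy={'tl':(350,186),'td':(220-100,148),'sl':(205,140-75),'sd':(335-100,200-75)}[n]
    print(l,n,plane({'t':'top','s':'scene'}[n[0]],x/4+ox-.4,y/4+oy-.4,z))
for p in [(83,33),(324,67)]: q('Lscrew',"tl",*p,.045)
for p in [(36,491),(265,566)]: q('Lscrew',"sl",*p,.045)
for p in [(65,22),(343,60),(320,290),(38,245)]: q('Lcorner',"tl",*p,.045)
q('hub','tl',204,87,.065);q('hub','sl',166,485,.065)
q('mtip','tl',214,210,.053);q('mbase','tl',217,243,.053)
q('mtip','sl',189,391,.053);q('mbase','sl',196,362,.053)
for p in [(529,55),(664,86),(629,218),(492,187)]: q('Dscrew','td',*p,.055)
for p in [(542,356),(683,412),(630,541),(486,481)]: q('Dscrew','sd',*p,.055)
q('dline','td',578,90,.1);q('dbar far end','td',578,83,.1);q('dbar near','td',578,175,.1)
q('dline','sd',583,445,.1);q('dbar','sd',607,385,.1)
for n,im,(x0,y0,x1,y1) in (("top","top0",(378,218,397,236)),("scene","scene0",(256,157,270,177))):
    g=cv2.imread(f"pics/{im}.png").max(2)[y0:y1,x0:x1]<45
    ys,xs=np.nonzero(g);print("knob",n,xs.mean()+x0,ys.mean()+y0,len(xs),plane(n,xs.mean()+x0,ys.mean()+y0,.079))
E
```

```text
Lscrew tl [ 0.5822 -0.1263]
Lscrew tl [ 0.5769 -0.3066]
Lscrew sl [ 0.5728 -0.3039]
Lscrew sl [ 0.5792 -0.1251]
Lcorner tl [ 0.589  -0.1122]
Lcorner tl [ 0.5839 -0.3203]
Lcorner tl [ 0.4121 -0.3137]
Lcorner tl [ 0.4212 -0.1081]
hub tl [ 0.5473 -0.2157]
hub sl [ 0.5494 -0.21  ]
mtip tl [ 0.4601 -0.2318]
mbase tl [ 0.4365 -0.2357]
mtip sl [ 0.462  -0.2289]
mbase sl [ 0.436  -0.2337]
Dscrew td [0.6387 0.2375]
Dscrew td [0.6264 0.1336]
Dscrew td [0.5234 0.1459]
Dscrew td [0.535  0.2495]
Dscrew sd [0.5204 0.1482]
Dscrew sd [0.5324 0.2511]
Dscrew sd [0.6362 0.2384]
Dscrew sd [0.6241 0.1365]
dline td [0.6037 0.1891]
dbar far end td [0.6089 0.1899]
dbar near td [0.5415 0.1801]
dline sd [0.6005 0.1918]
dbar sd [0.5528 0.1963]
knob top 389.5348837209302 227.13953488372093 43 [ 0.4833 -0.1863]
knob scene 262.890243902439 166.5487804878049 82 [ 0.4812 -0.184 ]
```

```bash
cat >> h.py <<'E'
from plant import sensors
from scipy.spatial.transform import Rotation as Ro
def go(x,y,z,yaw):
    o=sensors.get_obs();R=Ro.from_euler('xyz',o["orientation"],degrees=True)
    T=Ro.from_euler('xyz',[180,0,yaw],degrees=True)
    print("shift",np.round(R.inv().apply(np.array([x,y,z])-o["tool_pos"]),4),"turn",np.round((R.inv()*T).as_rotvec(degrees=True),2))
E
python3 -c "
from h import *
go(.3,-.33,.2,-161.6)"
```

```text
shift [-0.1806  0.2668  0.0261] turn [ 0.09 -0.01 -0.03]
```

```bash
python3 -m pendant '[[1,[-0.045,0.067,0.0],[0,0,0]],[1,[-0.09,0.133,0.01],[0,0,0]],[1,[-0.135,0.2,0.02],[0,0,0]],[1,[-0.18,0.267,0.026],[0,0,0]],[1,[-0.18,0.267,0.026],[0,0,0]],[1,[-0.18,0.267,0.026],[0,0,0]],[1,[-0.18,0.267,0.026],[0,0,0]],[1,[-0.18,0.267,0.026],[0,0,0]],[1,[-0.18,0.267,0.026],[0,0,0]],[1,[-0.18,0.267,0.026],[0,0,0]]]'
python3 -c "
from h import *
go(.4822,-.1851,.16,-24.1)"
```

```text
clock: 0.93
tool_pos: [0.2999, -0.329, 0.2008]
orientation: [-180.0, 0.0, -161.4]
force: [-0.7, -0.3, 0.5]
opening: 0.0878
gripper_force: 0.0
shift [-0.2186  0.0783  0.0409] turn [-5.0000e-02 -1.0000e-02 -1.3731e+02]
```

```bash
python3 -m pendant '[[1,[-0.02,0.008,0.0],[0,0,-70]],[1,[-0.04,0.016,0.0],[0,0,-70]],[1,[-0.06,0.022,0.005],[0,0,-70]],[1,[-0.08,0.03,0.01],[0,0,-70]],[1,[-0.1,0.038,0.015],[0,0,-70]],[1,[-0.12,0.045,0.02],[0,0,-70]],[1,[-0.14,0.05,0.025],[0,0,-70]],[1,[-0.16,0.06,0.03],[0,0,-70]],[1,[-0.19,0.07,0.035],[0,0,-70]],[1,[-0.2186,0.0783,0.041],[0,0,-70]]]'
python3 -m pendant '[[1,[0,0,0],[0,0,-67.3]],[1,[0,0,0],[0,0,-67.3]],[1,[0,0,0],[0,0,-67.3]],[1,[0,0,0],[0,0,-67.3]],[1,[0,0,0],[0,0,-67.3]],[1,[0,0,0],[0,0,-67.3]],[1,[0,0,0],[0,0,-67.3]],[1,[0,0,0],[0,0,-67.3]],[1,[0,0,0],[0,0,-67.3]],[1,[0,0,0],[0,0,-67.3]]]'
python3 - <<'E'
from h import *
go(.4822,-.1851,.063,-24.1)
for n in P: cv2.imwrite(f"pics/{n}1.png",viewer.snapshot(n)[:,:,::-1])
s=cv2.imread("pics/scene1.png");cv2.imwrite("pics/s1.png",cv2.resize(s[60:260,130:397],(800,600)))
E
```

```text
clock: 1.77
tool_pos: [0.4832, -0.1875, 0.1593]
orientation: [-180.0, -0.0, -91.3]
force: [0.4, -0.5, 0.6]
opening: 0.0874
gripper_force: 0.0
clock: 2.6
tool_pos: [0.4823, -0.1884, 0.1592]
orientation: [180.0, 0.0, -24.0]
force: [-0.3, -1.1, 0.8]
opening: 0.0879
gripper_force: 0.0
shift [-0.0014 -0.0031  0.0962] turn [0.02 0.03 0.11]
```

View pics/s1.png

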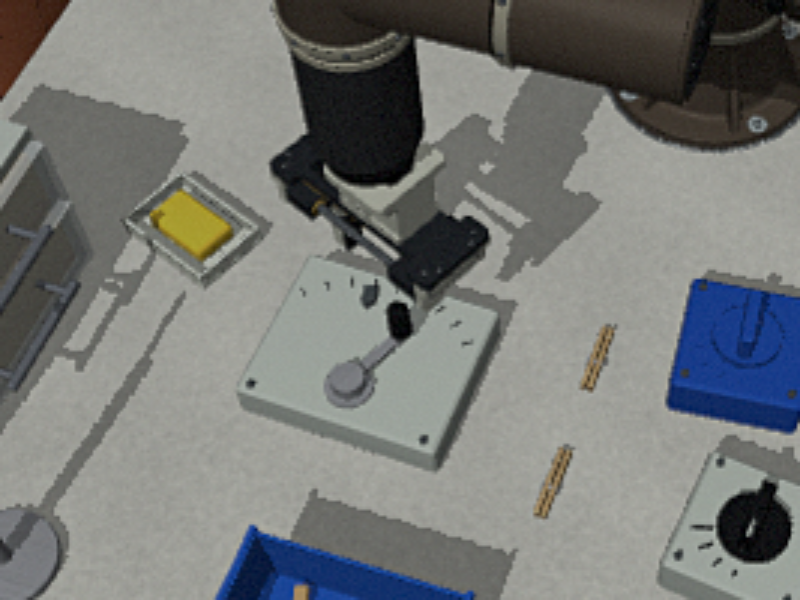

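The gripper hovers over the knob (crop (400,320)) with a finger on either side and everything clear. I'll descend and close.

```bash
python3 -m pendant '[[1,[-0.0014,-0.003,0.03],[0,0,0]],[1,[-0.0014,-0.003,0.06],[0,0,0]],[1,[-0.0014,-0.003,0.085],[0,0,0]],[1,[-0.0014,-0.003,0.0955],[0,0,0]],[1,[-0.0014,-0.003,0.0955],[0,0,0]],[-0.2,[-0.0014,-0.003,0.0955],[0,0,0]],[-0.4,[-0.0014,-0.003,0.0955],[0,0,0]],[-0.5,[-0.0014,-0.003,0.0955],[0,0,0]],[-0.6,[-0.0014,-0.003,0.0955],[0,0,0]],[-1,[-0.0014,-0.003,0.0955],[0,0,0]]]'
python3 -m pendant '[[-1,[0,0,0],[0,0,0]],[-1,[0,0,0],[0,0,0]],[-1,[0,0,0],[0,0,0]],[-1,[0,0,0],[0,0,0]],[-1,[0,0,0],[0,0,0]],[-1,[0,0,0],[0,0,0]]]'
python3 - <<'E'
from h import *
for k in (0,1/3,2/3,1):
    a=np.radians(-24.1+34.4*k);go(.548-.072*np.cos(a),-.2145-.072*np.sin(a),.0635,np.degrees(a))
E
```

```text
clock: 3.53
tool_pos: [0.4827, -0.1839, 0.065]
orientation: [-180.0, -0.1, -24.3]
force: [0.5, 0.0, 0.9]
opening: 0.0599
gripper_force: 0.0
clock: 4.03
tool_pos: [0.4818, -0.1839, 0.064]
orientation: [180.0, 0.0, -24.3]
force: [-1.3, -0.6, 1.5]
opening: 0.0214
gripper_force: 30.0
shift [0.0009 0.0008 0.0005] turn [ 0.02  0.04 -0.22]
shift [0.0024 0.0152 0.0005] turn [  0.02   0.04 -11.69]
shift [0.0067 0.0289 0.0005] turn [ 2.000e-02  4.000e-02 -2.315e+01]
shift [0.0137 0.0415 0.0005] turn [ 1.000e-02  4.000e-02 -3.462e+01]
```

```bash
python3 -m pendant '[[-1,[0.0005,0.008,0],[0,0,-5.8]],[-1,[0.0019,0.0147,0],[0,0,-11.7]],[-1,[0.0037,0.0217,0],[0,0,-17.4]],[-1,[0.006,0.0283,0],[0,0,-23.2]],[-1,[0.0093,0.035,0],[0,0,-28.9]],[-1,[0.0132,0.041,0],[0,0,-34.5]],[-1,[0.0132,0.041,0],[0,0,-34.5]],[-1,[0.0132,0.041,0],[0,0,-34.5]],[-1,[0.0132,0.041,0],[0,0,-34.5]],[-1,[0.0132,0.041,0],[0,0,-34.5]]]'
python3 - <<'E'
from h import *
for n in P: cv2.imwrite(f"pics/{n}2.png",viewer.snapshot(n)[:,:,::-1])
s=cv2.imread("pics/scene2.png");t=cv2.imread("pics/top2.png")
f=lambda i,x,y:cv2.resize(i[y:y+75,x:x+100],(800,600),interpolation=cv2.INTER_CUBIC)
cv2.imwrite("pics/z2.png",f(s,205,130))
E
```

```text
clock: 4.87
tool_pos: [0.4753, -0.2271, 0.064]
orientation: [-180.0, 0.2, 10.2]
force: [-5.7, -2.8, 5.9]
opening: 0.0212
gripper_force: 30.0
```

View pics/z2.png

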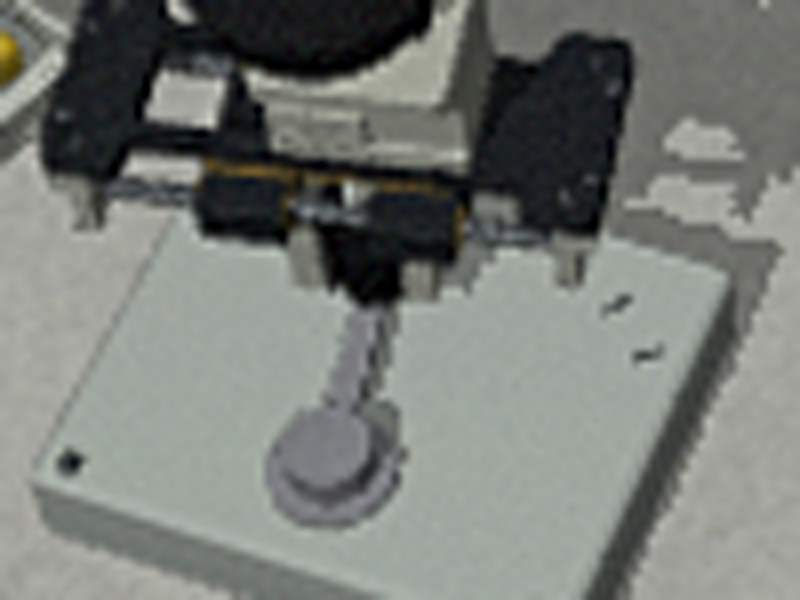

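The gripper hides the marker, so the lever's alignment can't be seen yet. I'll release, lift away and measure.

```bash
python3 -m pendant '[[-0.6,[0,0,0],[0,0,0]],[-0.4,[0,0,0],[0,0,0]],[0,[0,0,0],[0,0,0]],[0.3,[0,0,0],[0,0,0]],[0.3,[0,0,-0.02],[0,0,0]],[0.3,[0,0,-0.06],[0,0,0]],[0.3,[0,0,-0.1],[0,0,0]],[0.3,[0,-0.04,-0.12],[0,0,0]],[0.3,[0,-0.08,-0.12],[0,0,0]],[0.3,[0,-0.12,-0.12],[0,0,0]]]'
python3 - <<'E'
from h import *
for n in P: cv2.imwrite(f"pics/{n}3.png",viewer.snapshot(n)[:,:,::-1])
s=cv2.imread("pics/scene3.png");t=cv2.imread("pics/top3.png")
f=lambda i,x,y:cv2.resize(i[y:y+60,x:x+80],(400,300),interpolation=cv2.INTER_CUBIC)
cv2.imwrite("pics/z3.png",np.vstack([f(t,360,196),f(s,215,142)]))
E
```

```text
clock: 5.8
tool_pos: [0.4568, -0.1076, 0.1857]
orientation: [-180.0, -0.2, 10.0]
force: [0.5, 0.9, -0.1]
opening: 0.0568
gripper_force: 0.0
```

View pics/z3.png

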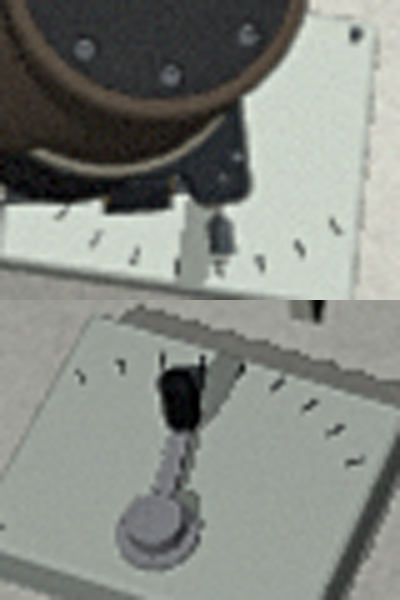

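The scene view shows the knob in line with the marker, but hiding it, and the arm blocks the top view. I'll move over the dial, which is on the way, and measure both.

```bash
python3 -c "
from h import *
go(.5796,.1926,.17,-6.6)"
```

```text
shift [ 0.1755 -0.2694  0.0157] turn [-0.08 -0.15 17.06]
```

```bash
python3 -m pendant '[[0.6,[0.02,-0.03,0],[0,0,4]],[0.6,[0.04,-0.06,0],[0,0,8]],[0.6,[0.06,-0.09,0],[0,0,12]],[0.6,[0.08,-0.12,0],[0,0,16]],[0.6,[0.1,-0.15,0],[0,0,17]],[0.6,[0.12,-0.18,0.01],[0,0,17]],[0.6,[0.14,-0.21,0.015],[0,0,17]],[0.6,[0.16,-0.24,0.015],[0,0,17]],[0.6,[0.175,-0.269,0.015],[0,0,17]],[0.6,[0.175,-0.269,0.015],[0,0,17]]]'
python3 - <<'E'
from h import *
go(.5796,.1926,.17,-6.6)
for n in P: cv2.imwrite(f"pics/{n}4.png",viewer.snapshot(n)[:,:,::-1])
s=cv2.imread("pics/scene4.png");t=cv2.imread("pics/top4.png")
f=lambda i,x,y:cv2.resize(i[y:y+75,x:x+100],(800,600),interpolation=cv2.INTER_CUBIC)
cv2.imwrite("pics/z4.png",f(t,350,186))
E
```

```text
clock: 6.73
tool_pos: [0.5829, 0.1918, 0.168]
orientation: [-180.0, -0.0, -6.6]
force: [0.4, -0.9, -1.0]
opening: 0.0698
gripper_force: 0.0
shift [-0.0034 -0.0004 -0.002 ] turn [-0.01 -0.04 -0.04]
```

View pics/z4.png

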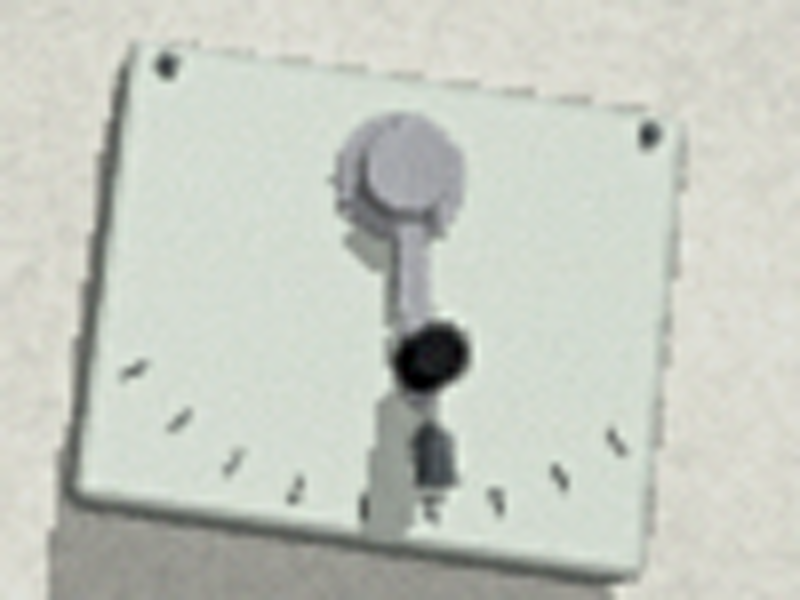

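The lever now points almost at the tab: knob at crop (430,355), lever point about (425,400), tab's inner point about (432,425). I'll put numbers on it.

Run:
```python
from h import *
np.set_printoptions(precision=4,suppress=True)
pv=np.array([.548,-.2145])
ang=lambda p:(np.degrees(np.arctan2(-(p-pv)[1],-(p-pv)[0])),np.hypot(*(p-pv)))
for n,(x0,y0,x1,y1) in (("top",(395,222,412,237)),("scene",(244,213-60+0,260,232-60+2))):
    g=cv2.imread(f"pics/{n}4.png").max(2)[y0:y1,x0:x1]<45
    ys,xs=np.nonzero(g);p=plane(n,xs.mean()+x0,ys.mean()+y0,.079);print("knob",n,xs.mean()+x0,ys.mean()+y0,len(xs),p,ang(p))
t=cv2.imread("pics/top4.png").astype(int)
for y in range(211,252):
    r=t[y,394:416]; print(y," ".join("%3d"%v for v in r.mean(1)))
```

```text
knob top 403.2608695652174 230.54347826086956 46 [ 0.478  -0.2259] (np.float64(9.250202746021941), np.float64(0.07088162452646815))
knob scene 251.04819277108433 161.02409638554218 83 [ 0.474  -0.2235] (np.float64(6.946328248606817), np.float64(0.07456631550020214))
211 115 108  81  93 133 173 171 169 171 156 140 166 163 174 215 212 214 210 213 211 212 213
212 116 113 108  84  85 108 116 123 131 102 128 169 173 203 214 215 214 212 212 211 213 217
213 110 112 114 112 102 107 115 116 115  98 124 165 175 212 217 213 213 211 211 211 211 213
214 147 117 102 114 112 133 163 167 159 123 125 168 210 215 213 215 211 213 213 214 212 212
215 141 143 123 105 107 121 171 165 165 138 143 166 213 212 213 216 212 209 213 213 214 216
216 142 145 146 144 132 106 162 169 161 165 211 211 214 213 211 213 210 214 211 213 212 210
217 153 142 147 149 137 110 169 170 172 191 212 214 213 212 215 216 212 216 213 214 211 216
218 201 152 143 145 137 103 165 168 165 184 217 213 214 214 217 213 210 213 209 213 212 213
219 216 203 155 150 142 114 168 164 169 185 215 212 209 211 210 210 214 213 210 212 214 210
220 2
[... 2238 characters left out ...]
  55  60  87  81 123 217 216 210 214 213 213 213 211 212
245 215 208 149 145 147 152 151 146  53  62  80  78 104 186 211 217 213 217 213 215 212 213
246 215 207 153 147 146 150 152 137  81  84  83  93 124 177 213 209 217 211 213 216 213 210
247 211 168 146 150 144 151 150 155 145 142 142 162 209 218 213 215 202 137 147 209 215 216
248 199 102 145 149 149 149 152 152 147  99 123 167 220 215 213 215 205 151 133 213 216 214
249 199  85 146 150 151 152 145 162 195 130 171 212 214 212 213 214 214 190 112 210 214 210
250 201  93 144 148 150 146 144 164 204 127 142 215 217 213 211 213 215 207 168 211 213 213
251 201 146 148 151 151 149 147 169 213 202 177 214 215 213 212 211 217 213 209 216 213 208
```

Run:
```python
from h import *
pv=np.array([.548,-.2145])
for l,u,v,z in(("shaft",401.45,219.5,.059),("ltip",402.6,236.8,.059),("knob",403.26,230.54,.079),("knobtopview0",389.53,227.14,.079),("mtip",403.2,238.7,.053),("mbody",403.7,242.5,.053),("mbase",404,245.7,.053)):
    p=plane("top",u,v,z);d=pv-p;print(l,p.round(4),np.degrees(np.arctan2(d[1],d[0])).round(2),np.hypot(*d).round(4))
```

```text
shaft [ 0.5129 -0.2219] 11.89 0.0359
ltip [ 0.4629 -0.229 ] 9.66 0.0864
knob [ 0.478  -0.2259] 9.25 0.0709
knobtopview0 [ 0.4833 -0.1863] -23.59 0.0706
mtip [ 0.4584 -0.2322] 11.19 0.0913
mbody [ 0.4476 -0.2345] 11.25 0.1024
mbase [ 0.4384 -0.236 ] 11.12 0.1117
```

Both views put the lever about 1.8° short of the tab. I'll regrasp the knob 2.3 mm further on, so that closing the fingers centres it there.

```bash
python3 -c "
from h import *
go(.4757,-.2294,.17,12)"
```

```text
shift [-0.0557  0.4271 -0.0016] turn [  0.03   0.06 -18.73]
```

```bash
python3 -m pendant '[[0.6,[-0.005,0.04,0],[0,0,-4]],[0.6,[-0.01,0.08,0],[0,0,-8]],[0.6,[-0.015,0.12,0],[0,0,-12]],[0.6,[-0.02,0.16,0],[0,0,-16]],[0.6,[-0.025,0.2,0],[0,0,-18.7]],[0.6,[-0.03,0.24,0],[0,0,-18.7]],[0.6,[-0.035,0.28,0],[0,0,-18.7]],[0.6,[-0.04,0.32,0],[0,0,-18.7]],[0.6,[-0.045,0.36,0],[0,0,-18.7]],[0.6,[-0.05,0.39,0],[0,0,-18.7]]]'
python3 -m pendant '[[0.6,[0.006,0.033,0],[0,0,0]],[0.6,[0.006,0.038,0],[0,0,0]],[0.6,[0.006,0.038,0],[0,0,0]],[0.6,[0.006,0.038,0],[0,0,0]]]'
python3 -c "
from h import *
go(.4757,-.2294,.064,12)"
```

```text
clock: 7.67
tool_pos: [0.4829, -0.1973, 0.1694]
orientation: [180.0, -0.0, 11.8]
force: [1.1, -0.1, -0.5]
opening: 0.0701
gripper_force: 0.0
clock: 8.0
tool_pos: [0.4976, -0.2308, 0.1688]
orientation: [-180.0, 0.0, 11.7]
force: [0.3, -0.8, 0.4]
opening: 0.0701
gripper_force: 0.0
shift [-0.0211 -0.0058  0.1049] turn [-0.02  0.02 -0.25]
```

```bash
python3 -m pendant '[[0.6,[-0.021,-0.0058,0],[0,0,0]],[0.6,[-0.021,-0.0058,0],[0,0,0]],[0.6,[-0.021,-0.0058,0.03],[0,0,0]],[0.6,[-0.021,-0.0058,0.06],[0,0,0]],[0.6,[-0.021,-0.0058,0.09],[0,0,0]],[0.6,[-0.021,-0.0058,0.105],[0,0,0]],[0.6,[-0.021,-0.0058,0.105],[0,0,0]],[0.6,[-0.021,-0.0058,0.105],[0,0,0]],[0.6,[-0.021,-0.0058,0.105],[0,0,0]]]'
python3 -c "
from h import *
go(.4757,-.2294,.064,12)"
```

```text
clock: 8.75
tool_pos: [0.4777, -0.2285, 0.0654]
orientation: [180.0, -0.1, 11.9]
force: [0.3, 0.1, -0.0]
opening: 0.0701
gripper_force: 0.0
shift [-0.0022  0.0005  0.0014] turn [ 0.05 -0.09 -0.05]
```

```bash
python3 -m pendant '[[0,[-0.001,0.0005,0],[0,0,0]],[-0.2,[-0.001,0.0005,0],[0,0,0]],[-0.4,[-0.001,0.0005,0],[0,0,0]],[-0.5,[-0.001,0.0005,0],[0,0,0]],[-0.6,[-0.001,0.0005,0],[0,0,0]],[-1,[-0.001,0.0005,0],[0,0,0]],[-1,[-0.001,0.0005,0],[0,0,0]],[-1,[-0.001,0.0005,0],[0,0,0]],[-1,[-0.001,0.0005,0],[0,0,0]],[-1,[-0.001,0.0005,0],[0,0,0]]]'
python3 -m pendant '[[-1,[0,0,0],[0,0,0]],[-1,[0,0,0],[0,0,0]],[-1,[0,0,0],[0,0,0]],[-1,[0,0,0],[0,0,0]]]'
```

```text
clock: 9.58
tool_pos: [0.4756, -0.2294, 0.064]
orientation: [-180.0, 0.0, 11.9]
force: [-1.8, 0.3, 1.4]
opening: 0.0213
gripper_force: 30.0
clock: 9.92
tool_pos: [0.4756, -0.2294, 0.064]
orientation: [-180.0, 0.0, 11.9]
force: [-1.5, 0.4, 0.7]
opening: 0.0217
gripper_force: 30.0
```

```bash
python3 -m pendant '[[-0.4,[0,0,0],[0,0,0]],[0,[0,0,0],[0,0,0]],[0.3,[0,0,0],[0,0,0]],[0.6,[0,0,0],[0,0,0]],[0.6,[0,0,-0.02],[0,0,0]],[0.6,[0,0,-0.06],[0,0,0]],[0.6,[0,0,-0.1],[0,0,0]],[0.6,[0,0,-0.105],[0,0,0]],[0.6,[0,0,-0.105],[0,0,0]],[0.6,[0,0,-0.105],[0,0,0]]]'
python3 -c "
from h import *
go(.5796,.1926,.17,-6.6)"
```

```text
clock: 10.75
tool_pos: [0.4761, -0.2294, 0.1696]
orientation: [180.0, -0.1, 11.9]
force: [-0.1, 0.2, -0.7]
opening: 0.0699
gripper_force: 0.0
shift [ 1.881e-01 -3.917e-01 -2.000e-04] turn [-0.   -0.09 18.47]
```

```bash
python3 -m pendant '[[0.6,[0.018,-0.037,0],[0,0,4]],[0.6,[0.036,-0.074,0],[0,0,8]],[0.6,[0.053,-0.111,0],[0,0,12]],[0.6,[0.071,-0.148,0],[0,0,16]],[0.6,[0.089,-0.185,0],[0,0,18.5]],[0.6,[0.107,-0.222,0],[0,0,18.5]],[0.6,[0.124,-0.259,0],[0,0,18.5]],[0.6,[0.142,-0.296,0],[0,0,18.5]],[0.6,[0.16,-0.333,0],[0,0,18.5]],[0.6,[0.178,-0.37,0],[0,0,18.5]]]'
python3 - <<'E'
from h import *
go(.5796,.1926,.17,-6.6)
for n in P: cv2.imwrite(f"pics/{n}5.png",viewer.snapshot(n)[:,:,::-1])
g=cv2.imread("pics/top5.png").max(2)[222:237,395:412]<45
ys,xs=np.nonzero(g);print(xs.mean()+395,ys.mean()+222)
x0,y0=244,153
g=cv2.imread("pics/scene5.png").max(2)[y0:174,x0:260]<45
ys,xs=np.nonzero(g);print(xs.mean()+x0,ys.mean()+y0)
t=cv2.imread("pics/top5.png").astype(int)
for y in [217,219,221,*range(234,247)]: print(y," ".join("%3d"%v for v in t[y,394:416].mean(1)))
E
```

```text
clock: 11.58
tool_pos: [0.5733, 0.171, 0.1675]
orientation: [179.9, 0.1, -6.6]
force: [1.1, -0.6, 0.1]
opening: 0.07
gripper_force: 0.0
shift [ 0.0038 -0.0222 -0.0026] turn [ 0.08  0.11 -0.01]
404.1063829787234 230.4468085106383
250.47727272727272 160.8409090909091
217 153 143 146 148 138 112 174 168 164 179 215 213 215 213 213 212 212 215 211 211 212 212
219 212 199 154 147 143 131 176 167 167 163 179 212 212 213 213 212 213 208 213 211 211 210
221 215 216 216 209 150 142 140 162 166 162 171 212 213 208 211 214 211 211 214 210 215 211
234 214 215 211 215 207 152 134  62  37  19  22  63 144 212 219 217 215 213 212 213 208 213
235 210 211 216 217 205 152 149 119 109  88 100 159 214 217 215 213 212 211 213 211 209 213
236 206 212 213 204 159 148 150 143 112 113 141 217 220 211 214 212 210 214 210 212 211 210
237 212 214 213 206 145 145 151 151 146 110 157 224 219 211 208 213 210 214 212 210 211 214
238 215 211 215 209 147 148 148 151 139 100 135 215 218 213 213 210 212 214 213 212 211 213
239 214 214 214 206 148 146 148 144 102  58  86 173 214 217 214 210 211 211 213 209 212 214
240 212 217 214 206 153 148 150 117  57  49  60 114 170 213 215 211 213 212 210 211 211 213
241 213 211 207 157 144 150 141  93  53  54  56 100 148 215 215 209 211 209 212 215 210 212
242 215 214 207 151 142 150 147 114  63  53  60  98 146 215 214 213 209 212 210 211 214 210
243 215 214 208 151 142 149 151 117  53  61  59  82 132 218 216 215 214 212 212 211 215 215
244 212 217 200 150 145 153 153 140  63  52  63  85 125 215 217 212 210 213 211 209 215 211
245 216 203 161 148 150 147 151 141  54  42  57  77 102 185 214 211 212 212 218 212 210 212
246 218 204 148 147 149 145 149 142  78  73  74  87 121 178 213 215 216 209 212 215 216 213
```

The lever point (403.2,237) now lines up with the tab's inner point (403.2,238.5), and the tab hasn't moved. Next is the dial.

```bash
python3 -m pendant '[[0.6,[0.004,-0.022,0],[0,0,0]],[0.6,[0.004,-0.022,0],[0,0,0]],[0.6,[0.004,-0.022,0],[0,0,0]],[0.6,[0.004,-0.022,0],[0,0,0]]]'
python3 -c "
from h import *
go(.5796,.1926,.072,-6.6)"
```

```text
clock: 12.02
tool_pos: [0.5797, 0.19, 0.1677]
orientation: [179.9, 0.1, -6.6]
force: [0.4, -0.3, -0.1]
opening: 0.0698
gripper_force: 0.0
shift [-0.0003 -0.0027  0.0957] turn [ 0.08  0.11 -0.02]
```

```bash
python3 -m pendant '[[0.6,[0,-0.0027,0.03],[0,0,0]],[0.6,[0,-0.0027,0.06],[0,0,0]],[0.6,[0,-0.0027,0.085],[0,0,0]],[0.6,[0,-0.0027,0.0955],[0,0,0]],[0.6,[0,-0.0027,0.0955],[0,0,0]],[0,[0,-0.0027,0.0955],[0,0,0]],[-0.3,[0,-0.0027,0.0955],[0,0,0]],[-0.5,[0,-0.0027,0.0955],[0,0,0]],[-0.7,[0,-0.0027,0.0955],[0,0,0]],[-1,[0,-0.0027,0.0955],[0,0,0]]]'
python3 -m pendant '[[-1,[0,0,0],[0,0,0]],[-1,[0,0,0],[0,0,0]],[-1,[0,0,0],[0,0,0]],[-1,[0,0,0],[0,0,0]]]'
python3 -c "
from h import *
print(sensors.get_obs()['moment'])
go(.5796,.1926,.072,-6.6)"
```

```text
clock: 12.85
tool_pos: [0.5812, 0.1936, 0.0747]
orientation: [-179.9, -0.1, -6.6]
force: [0.3, 0.3, 0.2]
opening: 0.0426
gripper_force: 0.0
clock: 13.18
tool_pos: [0.5804, 0.192, 0.0736]
orientation: [179.9, 0.0, -6.6]
force: [3.9, -18.0, 4.0]
opening: 0.0156
gripper_force: 8.6
[-6.64082685 -1.30112933  0.07644003]
shift [-0.0009 -0.0005  0.0016] turn [0.14 0.05 0.  ]
```

```bash
python3 -m pendant '[[-1,[0,0,0],[0,0,0]],[-1,[0,0,0],[0,0,0]],[-1,[0,0,0],[0,0,0]]]'
```

```text
clock: 13.43
tool_pos: [0.5804, 0.1909, 0.0736]
orientation: [179.8, 0.1, -6.6]
force: [0.7, -10.6, 2.9]
opening: 0.014
gripper_force: 30.0
```

```bash
python3 -m pendant '[[-1,[0,0.001,0],[0,0,0]],[-1,[0,0.002,0],[0,0,0]],[-1,[0,0.002,0],[0,0,0]]]'
python3 -m pendant '[[-1,[0,0,0],[0,0,5]],[-1,[0,0,0],[0,0,10]],[-1,[0,0,0],[0,0,15]],[-1,[0,0,0],[0,0,20]],[-1,[0,0,0],[0,0,25]],[-1,[0,0,0],[0,0,30]],[-1,[0,0,0],[0,0,34]],[-1,[0,0,0],[0,0,34]]]'
python3 -c "
from h import *
print(sensors.get_obs()['moment'])"
```

```text
clock: 13.68
tool_pos: [0.5804, 0.1908, 0.0736]
orientation: [180.0, 0.0, -6.6]
force: [0.1, -3.8, 2.2]
opening: 0.0137
gripper_force: 30.0
clock: 14.35
tool_pos: [0.5802, 0.1904, 0.0737]
orientation: [179.9, -0.0, -40.9]
force: [-0.9, -6.1, 3.6]
opening: 0.0141
gripper_force: 30.0
[-2.1139793   0.30101458  0.04324167]
```

```bash
python3 -m pendant '[[-1,[0.001,0.001,0],[0,0,5]],[-1,[0.001,0.001,0],[0,0,10]],[-1,[0.001,0.001,0],[0,0,15]],[-1,[0.001,0.001,0],[0,0,20]],[-1,[0.001,0.001,0],[0,0,25]],[-1,[0.001,0.001,0],[0,0,30]],[-1,[0.001,0.001,0],[0,0,34]],[-1,[0.001,0.001,0],[0,0,36]],[-1,[0.001,0.001,0],[0,0,36]],[-1,[0.001,0.001,0],[0,0,36]]]'
python3 - <<'E'
from h import *
print(sensors.get_obs()['moment'])
for n in P: cv2.imwrite(f"pics/{n}6.png",viewer.snapshot(n)[:,:,::-1])
s=cv2.imread("pics/scene6.png");t=cv2.imread("pics/top6.png")
f=lambda i,x,y:cv2.resize(i[y:y+75,x:x+100],(400,300),interpolation=cv2.INTER_CUBIC)
cv2.imwrite("pics/z6.png",np.vstack([np.hstack([f(s,335,195),f(t,220,148)]),np.hstack([f(s,205,140),f(t,350,186)])]))
E
```

```text
clock: 15.18
tool_pos: [0.5799, 0.19, 0.0736]
orientation: [179.9, 0.0, -76.5]
force: [-5.2, -0.6, 6.6]
opening: 0.0136
gripper_force: 30.0
[-0.19536284  1.86202946  0.07286226]
```

View pics/z6.png

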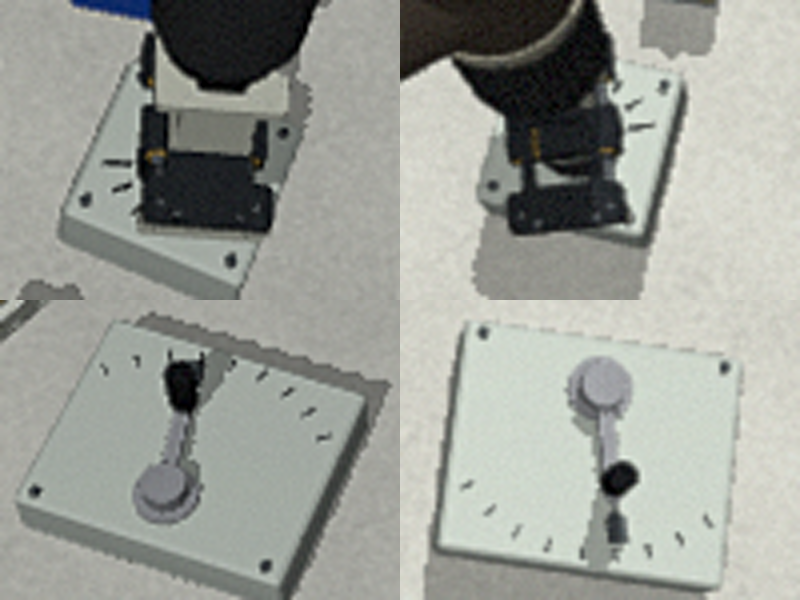

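The grip still holds the dial. From the rest yaw of about -6.7° it has turned 69.8°, or 1.22 rad, and the 0.073 N m moment fits the third click short of the hard stop. The lever and tab (lower crops) are still in line, so I'll let it settle briefly and hand in.

```bash
python3 -m pendant '[[-1,[0,0,0],[0,0,0]],[-1,[0,0,0],[0,0,0]],[-1,[0,0,0],[0,0,0]],[-1,[0,0,0],[0,0,0]]]'
python3 -c "
from plant import workorder
print(workorder.close_job())"
```

```text
clock: 15.62
tool_pos: [0.5799, 0.19, 0.0736]
orientation: [179.9, 0.0, -76.5]
force: [-5.5, -0.4, 6.0]
opening: 0.014
gripper_force: 30.0
the job is handed in; nothing more can be done
None
```

I handed the job in at 15.6 s: the lever is left pointing at the marker tab, and the arm is still holding the dial at the third click (measured 1.22 rad).

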